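Find the shaft flat with the drive collar, turn to the stop and hold

ROBOT

A 7-joint arm with a two-finger parallel gripper is mounted at the origin on the work surface. World frame = base frame: x ahead of the robot, y to its left, z up, the work surface at z = 0. Lengths are in m, angles in rad, forces in N, time in s.
With the tool pointing down it reaches from about 0.35 to 0.9 m from the base axis. Payload 8.1 kg.
Tool frame: the origin (TCP) lies on the centre line of the jaws, within the pads' length; the fingertips stand arm.tip_extent ahead of it and the grasp point (between the pads) lies 3 mm ahead of it (arm.tip_extent is the distance from the TCP to the fingertips, in m); y points along the fingers, z is the direction in which the jaws open and shut, and the axes are right-handed (so a half turn about y gives the same grasp; the last joint's range is limited). The gripper opens to 92 mm and grips with 3 to 60 N. Pads are 19 mm wide; open, the fingers measure 130 mm over their backs; the gripper's body (75 mm by 190 mm) begins 47 mm behind the grasp point.
Start: joints at [1.083, 0.434, 0.025, 1.573, -0.012, 1.134, -0.075], TCP at [0.235, -0.579, 0.249] pointing down, gripper open.
Joint ranges: [-2.62, 2.62], [-0.44, 2.09], [-1.27, 1.32], [0.08, 2.57], [-1.32, 4.46], [0.12, 2], [-2.74, 2.74]. Speed limits (rad/s): [2.22, 2.22, 3.01, 3.01, 3.14, 3.14, 3.14].

INTERFACE

Orientations are given as a rotation vector (axis times angle).
In Python, from cell import observe, get_image, sign_off, boxes_of, place_of, arm gives the robot as it stands.
- The arm moves only by the tool arm_command, never from a script. Its argument "plan" is a list of rows, each a list of 2 entries, a list of its own where there are three numbers: the shift along the tool's x, y, z in m, then the turn, a rotation vector about the tool's x, y, z in degrees. In form: [[[tx, ty, tz], [ax, ay, az]], ...]. A call has 1 to 5 rows; each row is the pose to reach, as a shift and turn from the pose commanded when the call began, along the tool's axes at that moment; what a row does not reach only later rows make up. A row lasts 1/10 s, in which the tool goes at most 50 mm and 8.59 degrees, less where a joint would pass 70% of its speed; a pose out of reach is approached as far as the arm can. A call with a gripper value outside its range is refused whole. "fingers" is the closure, from -1 (fully open) to 1 (shut), set as the call begins (left out, the last holds). The fingers move at their own pace and stop on an object; "squeeze" is the grip in N (left out, the last holds). Time passes only in rows, so rows that repeat a pose let the fingers close. It gives the time, the measured TCP pose, the force and the opening at its end, in the units of the state.
- observe(): the state, without advancing time (a new reading comes with each control period).
- get_image(name): name is "scene" or "top" or "wrist"; returns a dict with "color" (384x512x3 uint8, red, green, blue), "camera_matrix" (3x3 intrinsics, pixels), "distortion" ([k1, k2, p1, p2, k3] as OpenCV has them; the pictures are not rectified), "world_to_cam" (4x4, takes a point from world to camera coordinates); the wrist camera has in their place "mount" (4x4, takes a point from camera to tool coordinates, whose origin is the TCP and whose axes are the tool frame's). Camera axes: x right, y up, looking along -z (the intrinsics and any distortion apply to the point x, -y, -z); pixel columns grow to the right and rows downward; lengths in m; the calibration is good to about 2 mm. A picture is of the moment at which its call begins: read the wrist's pose just before it. There is no depth.
- sign_off(): hands the job in, once; it reports no verdict.
Trained networks look in a picture, given as the dict that the camera call returned (one of the last four; its "shot" number tells which), for a name from the list of things; names that differ only in an ending like _2 or _b are one class to them, and where a whole thing is asked for, a point or a joint stands for the part that bears it (a point fixed in the world has none). Each returns a list of dicts, best first, with "confidence" (0 to 1); they miss things now and then, are a little off and sometimes report something else, mostly with a low value. They report only what shows in the picture. A call takes as long as a camera call. They do not tell look-alikes from the thing itself.
- boxes_of(picture, thing): "point" ([column, row] in pixels, amid what is visible of it).
- place_of(picture, thing): "point" ([column, row] in pixels: a listed point, or the origin of a listed thing).
The state is a dict: "clock": time; "joints": joint angles; "dq": joint speeds; "joint_efforts": joint torques, N m; "position": TCP position; "ee_rot": TCP orientation; "force": force on the tool from outside, world axes, zero at the start; "ft_torque": the same for the moment, N m; "width": opening from 0.0 (shut) to 1.0 (fully open).
Only numpy, scipy, OpenCV 4.12 (cv2) and the standard library are available. Lean on these libraries where they do the work, as an engineer would, in place of code of your own. Each camera call takes 0.05 s, during which the arm holds its last target.

TASK

Fit the loose aluminium collar onto the upright shaft of the bench shaker drive: rest it on the shaft end and turn it until you feel it drop onto the shaft's flat, with the set screw over the flat. Push it fully home against the sprung ring and turn it, shaft and all, clockwise (seen from above) until the shaft meets its stop and the screw faces the front of the drive. Finish while still holding the collar there, pressed down, ready for the screw to be tightened; leave the other things on the bench alone.

Things in the scene. Friction and masses are not known exactly. Their poses are not given: they have to be found in the camera images.
- collar: loose aluminium collar, 0.14 to 0.24 kg, 60 mm outside diameter, 32 mm high, lying flat on the bench. Its D-shaped through hole is 31.6 mm in diameter with one flat side 8.3 mm from the axis, on the set screw's side. Origin: centre of the underside; z up along the axis; the set screw sticks out along -x. The sides along +-y are clear to grip
- screw (a point): outer end of the collar's set screw: a dark 10 mm diameter stub along the collar's -x that stands 9 mm out of its side, 39 mm from the collar's axis, 13 mm above its underside
- drive: fixed beige shaker drive, a box 120 mm wide (y) reaching 50 mm in front of (-x) and 110 mm behind (+x) the shaft, flat top 60 mm above the bench. A short dark ridge on the top marks its front. Origin: on the bench directly below the shaft's axis; -x points to the front, z up
- shaft_end (a point): middle of the top end of the upright steel shaft, 100 mm above the bench. The shaft is 28 mm in diameter with one flat 7 mm from its axis along its whole free length; end edges chamfered, 2.5 mm wide and 3 mm high. With the collar on the flat, shaft and collar turn together, with roughly 0.1 rad of play either way
- bottle: bystander: amber bottle with black cap, 60 mm diameter, 120 mm high, origin at centre of its underside
- tip_box: bystander: dark blue closed box, 89 x 124 x 60 mm, origin at centre of its underside
- driver: bystander: screwdriver lying on the bench, black handle
- beaker: bystander: open glass beaker, 68 mm diameter, 80 mm high, origin at centre of its underside
- shaft_foot (a point): point on the shaft's axis 60 mm above the bench, where it enters the drive. The shaft turns stiffly (0.2 N m) and stays where left. Its clockwise stop (seen from above) is where its flat faces the drive's front (-x); it starts somewhere 0.5 to 1.15 rad counter-clockwise of that; the other stop is at 1.4 rad
- ring (a joint): travel of the sprung steel ring (52 mm diameter) round the shaft: 0 up, its top 78 mm above the bench; 0.008 m fully down, where it stops hard. It takes about 4 N to start and 8.5 N to hold down. A collar fully home has pressed it right down, its underside 70 mm above the bench; let go, the ring lifts it again
Things that resemble listed ones, but are neither listed nor needed, are in the scene too. What is shaped like the collar but blue or red is not meant.

How it is judged:
On the way:
1. the collar has dropped onto the shaft's flat: its underside at least 5 mm below the shaft end, centred on the shaft within 4.5 mm (z of collar in the frame of drive between 0.065 and 0.095 m and horizontal distance between collar and drive below 0.0045 m), for 0.1 s.
At the end, for the whole second after the job is handed in: collar on the shaft (axes within 3.5 mm, upright within 0.08 rad), underside within 2.5 mm of fully home against the pressed-down ring, screw end within 10 mm sideways of the drive's front line (about 15 degrees), at rest, fingers still holding it (2 N or more) (z of collar in the frame of drive between 0.067 and 0.0725 m and horizontal distance between collar and drive below 0.0035 m and angle between collar's own z axis and vertical below 0.08 rad and x of screw in the frame of drive below 0 m and y of screw in the frame of drive between -0.01 and 0.01 m and linear speed of collar below 0.02 m/s and contact force between the fingers and collar above 2 N); the arm keeps its last pose, push and grip.
It fails at once if a bystander was disturbed (moved over 30 mm) (distance of any of bottle, tip_box, driver, beaker from where it was at the start of the episode above 0.03 m).
It also fails if it takes over 45 s, if anything falls off the work surface, if the arm or the gripper's body presses on something with over 40 N, if the wrist force passes 120 N, or if a joint passes its speed limit or range.

## Working session

There is one attempt and no reset: what is moved stays moved. The work goes in short steps, Python scripts to look and compute and a tool call to move; the robot and the scene stay as the last step left them, time stands still between calls to the robot, and variables do not carry over. Pictures are saved under pics/ and viewed, and the job is handed in when it is done.

Besides the shell and the picture viewer there is one more tool, called after "Call:" as name(argument=value, ...) on one line, values as JSON. arm_command: Moves the arm, as the interface text tells. Its arguments: {"type":"object","properties":{"plan":{"type":"array","items":{"type":"array"}},"fingers":{"type":"number"},"squeeze":{"type":"number"}},"required":["plan"]}

```bash
ls; mkdir -p pics; cat > h.py <<'E'
import numpy as np, cv2
from cell import observe,get_image,boxes_of,place_of,arm,sign_off
from scipy.spatial.transform import Rotation as R
def save(p,n): cv2.imwrite('pics/'+n+'.png',p['color'][:,:,::-1])
def w2c(p,s=None):
    if 'world_to_cam' in p: return np.array(p['world_to_cam'])
    T=np.eye(4);T[:3,:3]=R.from_rotvec(s['ee_rot']).as_matrix();T[:3,3]=s['position']
    return np.linalg.inv(T@np.array(p['mount']))
def ray(p,px,s=None):
    W=w2c(p,s);u=cv2.undistortPoints(np.array([[px]],float),np.array(p['camera_matrix']),np.array(p['distortion']))[0,0]
    C=np.linalg.inv(W);d=C[:3,:3]@np.array([u[0],-u[1],-1.]);return C[:3,3],d
def atz(p,px,z,s=None):
    o,d=ray(p,px,s);return o+d*(z-o[2])/d[2]
def proj(p,X,s=None):
    W=w2c(p,s);c=(W[:3,:3]@np.atleast_2d(X).T).T+W[:3,3];c=c*[1,-1,-1]
    return cv2.projectPoints(c,np.zeros(3),np.zeros(3),np.array(p['camera_matrix']),np.array(p['distortion']))[0][:,0]
E
python3 - <<'E'
from h import *
s=observe();print(s,arm.tip_extent,[a for a in dir(arm) if a[0]!='_'])
print(R.from_rotvec(s['ee_rot']).as_matrix().round(3))
for n in ['scene','top']:
    p=get_image(n);save(p,n+'0')
    for t in ['collar','screw','drive','shaft_end','bottle','tip_box','driver','beaker','shaft_foot']:
        for r in place_of(p,t)[:3]: print(n,t,np.round(r['point'],1),round(r['confidence'],2),atz(p,r['point'],{'shaft_end':.1,'shaft_foot':.06,'screw':.013}.get(t,0)).round(4))
E
```

```text
pics
{'clock': 0.0, 'joints': array([ 1.0833972 ,  0.4352312 ,  0.02494749,  1.57411994, -0.01160191,
        1.13401363, -0.07513172]), 'dq': array([ 0.00060005, -0.000596  ,  0.00028341, -0.00107959, -0.00123055,
       -0.00041701,  0.00030634]), 'joint_efforts': array([ 1.68086585e-04, -6.67862177e+01,  9.85210799e-01, -3.14462829e+01,
       -6.02907641e-02,  4.28670540e-02,  1.10056244e-04]), 'position': array([ 0.23438394, -0.57885093,  0.24793072]), 'ee_rot': array([-0.3921078 ,  2.01248078, -2.00927265]), 'force': array([ 0.08692397,  0.14472591, -0.23445517]), 'ft_torque': array([ 0.00162929,  0.01876631, -0.03334818]), 'width': 0.9989671115954211} 0.022 ['PlanningError', 'tip_extent']
[[-0.927 -0.001  0.375]
 [-0.375  0.001 -0.927]
 [ 0.    -1.    -0.002]]
scene collar [273.3 143.6] 0.83 [0.4348 0.2531 0.    ]
scene collar [268.9 177.1] 0.72 [0.5244 0.141  0.    ]
scene collar [239.2 161.5] 0.59 [0.4151 0.121  0.    ]
scene screw [235.9 145.6] 0.9 [0.3667 0.1525 0.013 ]
scene screw [275.  132.8] 0.7 [0.413  0.2832 0.013 ]
scene drive [188.7 250.5] 0.56 [ 0.5553 -0.196   0.
[... 582 characters left out ...]
226.6 240. ] 0.77 [0.3681 0.1457 0.013 ]
top screw [188.9 226.3] 0.77 [0.4158 0.2743 0.013 ]
top screw [222.  205.9] 0.55 [0.4839 0.1601 0.013 ]
top drive [329.8 182.2] 0.7 [ 0.56   -0.2098  0.    ]
top shaft_end [330.2 179.8] 0.9 [ 0.5602 -0.1964  0.1   ]
top shaft_end [221.3 205.5] 0.31 [0.4833 0.153  0.1   ]
top shaft_end [214.4 145. ] 0.27 [0.6789 0.1739 0.1   ]
top bottle [150. 164.] 0.74 [0.6337 0.414  0.    ]
top tip_box [214.7 144.5] 0.88 [0.6975 0.1854 0.    ]
top driver [381.6 210.4] 0.65 [ 0.4601 -0.3872  0.    ]
top beaker [383.8 142.6] 0.85 [ 0.6956 -0.4034  0.    ]
top beaker [382.1 208.4] 0.5 [ 0.4669 -0.3891  0.    ]
top shaft_foot [330.4 183.4] 0.67 [ 0.5516 -0.2028  0.06  ]
```

View pics/scene0.png

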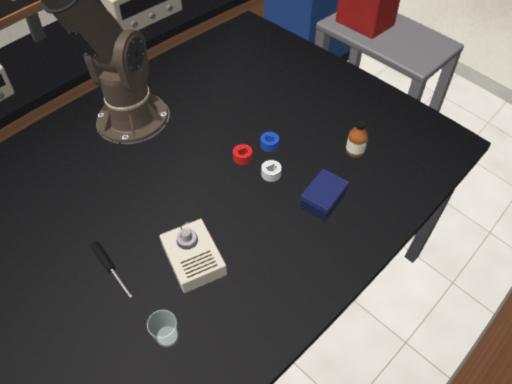

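View pics/top0.png

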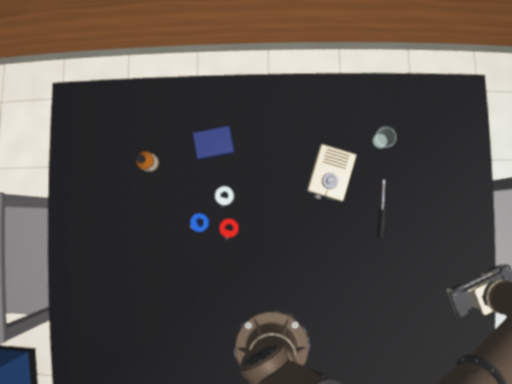

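```bash
python3 - <<'E'
import cv2
a=cv2.imread('pics/top0.png');b=cv2.imread('pics/scene0.png')
x=cv2.resize(a[130:270,170:420],None,fx=3,fy=3,interpolation=2);cv2.imwrite('pics/t0z.png',x)
x=cv2.resize(b[110:210,210:360],None,fx=5,fy=5,interpolation=2);cv2.imwrite('pics/s0z.png',x)
E
```

```text
(no output)
```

View pics/t0z.png

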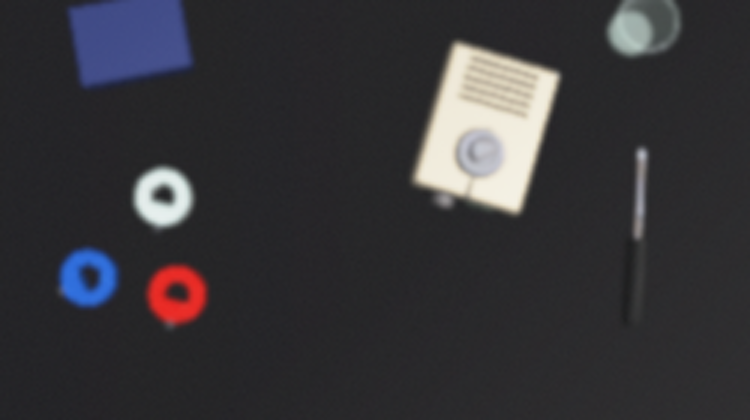

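View pics/s0z.png

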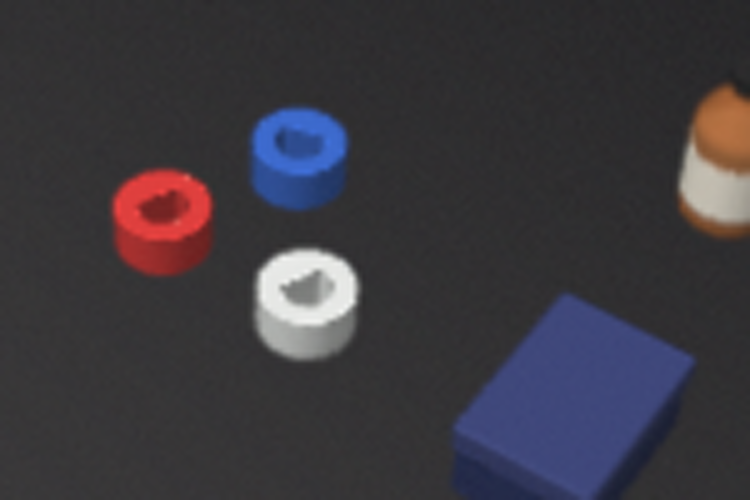

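The white collar is at about (226,195) in the top image, with its screw stub at (222,206). The drive's ring and shaft are at (330,180), with the front ridge towards the robot. The red and blue collars are decoys. I'll move over the collar for a wrist look.

```bash
cat >> h.py <<'E'
def togo(P,yaw_jaw=None,s=None):
    """shift (mm) in tool axes and rotvec deg to bring TCP to P, tool down, jaw axis z at yaw"""
    s=s or observe();M=R.from_rotvec(s['ee_rot']).as_matrix()
    sh=M.T@(np.array(P)-s['position'])
    if yaw_jaw is not None:
        a=np.radians(yaw_jaw);z=np.array([np.cos(a),np.sin(a),0]);y=np.array([0,0,-1.]);x=np.cross(y,z)
        T=np.stack([x,y,z],1);rv=np.degrees(R.from_matrix(M.T@T).as_rotvec())
    else: rv=None
    print('shift',sh.round(4),'rot',None if rv is None else rv.round(2))
E
python3 - <<'E'
from h import *
p=get_image('wrist');print(np.array(p['mount']).round(4),p['camera_matrix'])
togo([.523,.146,.2],-108)
E
```

```text
[[ 1.800e-03 -9.588e-01 -2.839e-01 -7.520e-02]
 [ 1.000e-04  2.839e-01 -9.588e-01 -1.362e-01]
 [ 1.000e+00  1.700e-03  6.000e-04 -5.000e-04]
 [ 0.000e+00  0.000e+00  0.000e+00  1.000e+00]] [[283.45303821   0.         259.81176857]
 [  0.         283.45303821 193.95025918]
 [  0.           0.           1.        ]]
shift [-0.5395  0.0487 -0.5641] rot [-0.   40.04 -0.  ]
```

Call:
arm_command(plan=[[[-0.034,0,-0.035],[0,0,0]],[[-0.068,0,-0.07],[0,0,0]],[[-0.102,0,-0.105],[0,0,0]],[[-0.136,0,-0.141],[0,0,0]],[[-0.17,0,-0.176],[0,0,0]]], fingers=-1)

```text
clock: 1.55
position: [0.3265, -0.3505, 0.2489]
ee_rot: [-0.391, 2.01, -2.011]
force: [1.9, -0.5, 0.7]
width: 1.001
```

Call:
arm_command(plan=[[[-0.034,0,-0.035],[0,0,0]],[[-0.068,0,-0.07],[0,0,0]],[[-0.102,0,-0.105],[0,0,0]],[[-0.136,0,-0.141],[0,0,0]],[[-0.17,0,-0.176],[0,0,0]]])

```text
clock: 2.05
position: [0.418, -0.1236, 0.2491]
ee_rot: [-0.391, 2.01, -2.011]
force: [1.3, -0.4, -0.6]
width: 0.995
```

Call:
arm_command(plan=[[[-0.034,0.01,-0.035],[0,8,0]],[[-0.068,0.02,-0.07],[0,16,0]],[[-0.102,0.03,-0.105],[0,24,0]],[[-0.136,0.04,-0.141],[0,32,0]],[[-0.17,0.04,-0.176],[0,40,0]]])

```text
clock: 2.55
position: [0.4964, 0.0691, 0.2111]
ee_rot: [-0.264, -2.086, 2.088]
force: [1.2, 0.2, -0.7]
width: 1.001
```

```bash
python3 - <<'E'
from h import *
s=observe();print(s['clock'],s['position'],s['joints'].round(2))
p=get_image('wrist');save(p,'w1')
togo([.523,.146,.2],-108,s)
for t,z in [('collar',0),('screw',.013)]:
  for r in place_of(p,t)[:3]: print(t,np.round(r['point'],1),round(r['confidence'],2),atz(p,r['point'],z,s).round(4))
E
```

```text
2.55 [0.49640565 0.06914215 0.21106544] [-0.    0.3  -0.3   1.9   0.11  0.96 -2.18]
shift [-0.0066  0.011  -0.0811] rot [-0.04  3.57  0.02]
collar [230.1 249.4] 0.85 [0.4034 0.1346 0.    ]
collar [189.3 169.9] 0.76 [0.522  0.1532 0.    ]
collar [152.8 249.1] 0.69 [0.4299 0.2378 0.    ]
screw [193.4 206.3] 0.81 [0.4785 0.1591 0.013 ]
screw [502.1  62.5] 0.29 [ 0.5565 -0.2371  0.013 ]
```

View pics/w1.png

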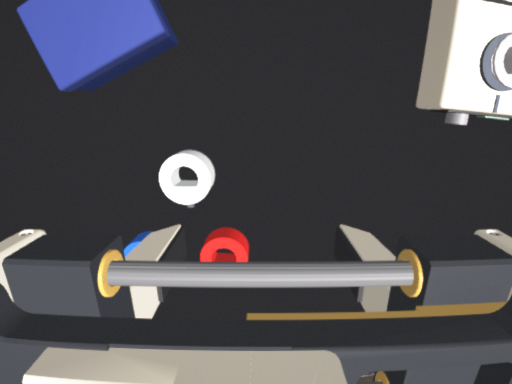

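```bash
python3 - <<'E'
from h import *
s=observe()
togo([.46,.148,.14],-108,s)
E
```

```text
shift [ 0.0538  0.0715 -0.0653] rot [0.07 4.21 0.03]
```

Call:
arm_command(plan=[[[0.013,0.015,-0.015],[0,1,0]],[[0.027,0.03,-0.03],[0,2,0]],[[0.04,0.05,-0.05],[0,3,0]],[[0.05,0.07,-0.062],[0,3.5,0]],[[0.05,0.07,-0.062],[0,3.5,0]]])

```text
clock: 3.2
position: [0.4606, 0.1405, 0.14]
ee_rot: [-0.311, -2.055, 2.058]
force: [0.3, 0.0, 0.2]
width: 1.005
```

Call:
arm_command(plan=[[[0,0,0],[0,0,0]]])

```text
clock: 3.3
position: [0.463, 0.1391, 0.142]
ee_rot: [-0.317, -2.055, 2.057]
force: [0.5, -0.1, 0.2]
width: 1.0
```

```bash
python3 - <<'E'
from h import *
s=observe();print(s['clock'],s['position'],s['joints'].round(2))
p=get_image('wrist');save(p,'w2')
for t,z in [('collar',0),('screw',.013)]:
  for r in place_of(p,t)[:3]: print(t,np.round(r['point'],1),round(r['confidence'],2),atz(p,r['point'],z,s).round(4))
# circle fit of top face
g=p['color'].astype(int);m=(g.min(2)>150).astype(np.uint8);m[215:]=0
n,l,st,c=cv2.connectedComponentsWithStats(m);
for i in range(1,n):
  if st[i,4]>200: print(st[i],c[i])
E
```

```text
3.3 [0.46300471 0.13909977 0.1419546 ] [-0.16  0.36 -0.31  2.02  0.15  0.79 -2.44]
collar [226.2 140.1] 0.73 [0.518  0.1554 0.    ]
collar [280.1 232.5] 0.69 [0.4085 0.1331 0.    ]
collar [180.2 242.4] 0.61 [0.4299 0.2398 0.    ]
screw [280.1 271.5] 0.8 [0.3708 0.1451 0.013 ]
screw [231.7 182.4] 0.78 [0.479  0.1619 0.013 ]
[ 190  108   71   75 3446] [225.19762043 143.51538015]
```

View pics/w2.png

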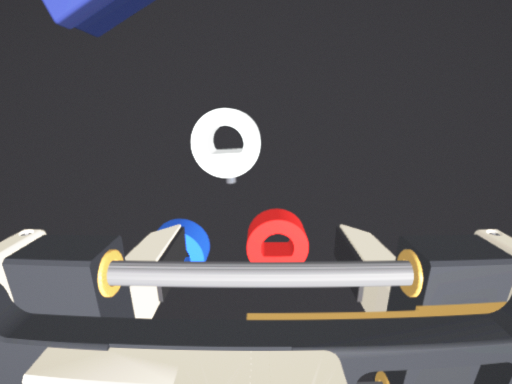

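```bash
cat >> h.py <<'E'
from scipy.optimize import least_squares
def circ(p,m,z,r,s=None,keep=None,x0=None):
    cs,_=cv2.findContours(m.astype(np.uint8),cv2.RETR_EXTERNAL,cv2.CHAIN_APPROX_NONE)
    c=max(cs,key=cv2.contourArea)[:,0].astype(float)
    if keep is not None: c=c[keep(c)]
    W=np.array([atz(p,q,z,s)[:2] for q in c])
    x0=W.mean(0) if x0 is None else x0
    f=least_squares(lambda v:np.hypot(*(W-v[:2]).T)-v[2],[*x0,r],loss='soft_l1',f_scale=.0005)
    return f.x,np.abs(f.fun).mean()
E
python3 - <<'E'
from h import *
s=observe()
p=get_image('wrist')
g=p['color'].astype(int);m=(g.min(2)>130).astype(np.uint8);m[190:]=0
print(circ(p,m,.032,.03,s,keep=lambda c:c[:,1]<150))
p=get_image('top');g=p['color'].astype(int);m=(g.min(2)>120).astype(np.uint8)
q=np.zeros_like(m);q[182:210,212:238]=m[182:210,212:238]
print(circ(p,q,.032,.03,s)); 
p=get_image('scene');g=p['color'].astype(int);m=(g.min(2)>120).astype(np.uint8)
q=np.zeros_like(m);q[155:190,255:290]=m[155:190,255:290]
print(circ(p,q,.032,.03,s,keep=lambda c:c[:,1]<168)); 
E
```

```text
(array([0.51712532, 0.15250117, 0.03054739]), np.float64(0.0003207927466371875))
(array([0.52341067, 0.14484038, 0.02412404]), np.float64(0.005174111003666257))
(array([0.52034977, 0.15278332, 0.03010663]), np.float64(0.0006906383729912886))
```

```bash
python3 - <<'E'
from h import *
togo([.5178,.1525,.028],-107)
E
```

```text
shift [-0.0477  0.1144 -0.0286] rot [ 0.03 -0.64 -0.07]
```

Call:
arm_command(plan=[[[-0.024,0,-0.015],[0,-0.3,0]],[[-0.0477,0,-0.0286],[0,-0.6,0]],[[-0.0477,0.035,-0.0286],[0,-0.6,0]],[[-0.0477,0.07,-0.0286],[0,-0.6,0]],[[-0.0477,0.095,-0.0286],[0,-0.6,0]]])

```text
clock: 4.1
position: [0.5168, 0.1525, 0.0451]
ee_rot: [-0.308, -2.061, 2.062]
force: [0.5, 0.0, -0.0]
width: 0.997
```

```bash
python3 - <<'E'
from h import *
print(observe()['position'],observe()['force'])
togo([.5178,.1525,.028],-107)
p=get_image('wrist');save(p,'w3')
togo([.5178,.1525,.028],-107)
E
```

```text
[0.51681679 0.15253388 0.04509133] [ 0.48381825  0.00279514 -0.01279127]
shift [-0.001   0.0171 -0.0003] rot [-0.03 -0.01  0.03]
shift [-0.0027  0.0139 -0.0015] rot [-0.19  0.01  0.25]
```

View pics/w3.png

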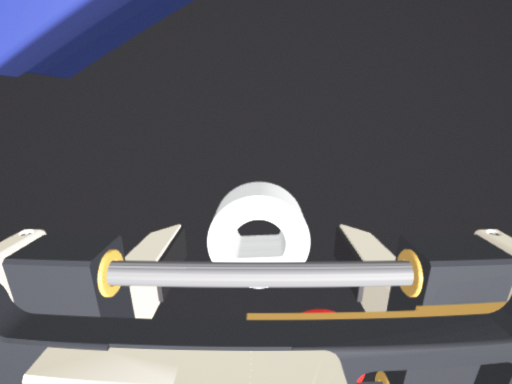

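Call:
arm_command(plan=[[[-0.001,0.008,-0.001],[0,0,0]],[[-0.001,0.016,-0.001],[0,0,0]],[[-0.001,0.016,-0.001],[0,0,0]],[[-0.001,0.016,-0.001],[0,0,0]]])

```text
clock: 4.55
position: [0.5187, 0.1541, 0.0315]
ee_rot: [-0.309, -2.063, 2.062]
force: [-0.5, 0.4, 1.0]
width: 1.0
```

Call:
arm_command(plan=[[[0,0,0],[0,0,0]],[[0,0,0],[0,0,0]],[[0,0,0],[0,0,0]],[[0,0,0],[0,0,0]],[[0,0,0],[0,0,0]]], fingers=1, squeeze=25)

```text
clock: 5.05
position: [0.5182, 0.1539, 0.0308]
ee_rot: [-0.308, -2.062, 2.062]
force: [-0.5, -0.8, 0.6]
width: 0.652
```

```bash
python3 - <<'E'
from h import *
s=observe();print(s['clock'],s['position'],s['width'],s['force'],s['joints'].round(2))
E
```

```text
5.05 [0.51820426 0.1538832  0.03077177] 0.6523384059466254 [-0.53842937 -0.76197962  0.55640638] [-0.21  0.6  -0.25  1.97  0.25  0.6  -2.49]
```

Call:
arm_command(plan=[[[0,-0.02,0],[0,0,0]],[[0,-0.06,0],[0,0,0]],[[-0.0,-0.1,0.02],[0,0,0]],[[-0.01,-0.13,0.06],[0,0,0]],[[-0.015,-0.16,0.1],[0,0,0]]])

```text
clock: 5.55
position: [0.5035, 0.0542, 0.1912]
ee_rot: [-0.307, -2.064, 2.063]
force: [0.5, -0.8, -2.0]
width: 0.652
```

Call:
arm_command(plan=[[[-0.005,0,0.045],[0,0,0]],[[-0.01,0,0.09],[0,0,0]],[[-0.015,0,0.135],[0,0,0]],[[-0.02,0,0.18],[0,0,0]],[[-0.025,0,0.22],[0,0,0]]])

```text
clock: 6.05
position: [0.4621, -0.1651, 0.1899]
ee_rot: [-0.308, -2.061, 2.062]
force: [0.7, -0.0, -0.9]
width: 0.653
```

Call:
arm_command(plan=[[[0,0,0.015],[0,0,0]],[[0,0,0.015],[0,0,0]]])

```text
clock: 6.25
position: [0.4575, -0.1802, 0.1896]
ee_rot: [-0.312, -2.058, 2.06]
force: [0.1, 0.1, -2.2]
width: 0.655
```

```bash
python3 - <<'E'
from h import *
s=observe();print(s['clock'],s['position'],s['width'],s['force'],s['joints'].round(2))
p=get_image('wrist');save(p,'w4')
for t,z in [('shaft_end',.1),('shaft_foot',.06),('drive',0),('collar',0),('screw',s['position'][2]-.018)]:
  for r in place_of(p,t)[:3]: print(t,np.round(r['point'],1),round(r['confidence'],2),atz(p,r['point'],z,s).round(4))
E
```

```text
6.25 [ 0.45750563 -0.18019048  0.18964762] 0.6554356079930634 [ 0.06650483  0.12513365 -2.24116617] [ 0.44  0.3  -0.21  1.95  0.08  0.9  -1.69]
shaft_end [240.7  73.5] 0.57 [ 0.559  -0.1975  0.1   ]
shaft_foot [246.2  76. ] 0.81 [ 0.5609 -0.2005  0.06  ]
drive [247.1  84.5] 0.62 [ 0.5594 -0.1982  0.    ]
collar [260.  234.6] 0.88 [ 0.3861 -0.1587  0.    ]
screw [262.8 299.6] 0.92 [ 0.4172 -0.17    0.1716]
```

View pics/w4.png

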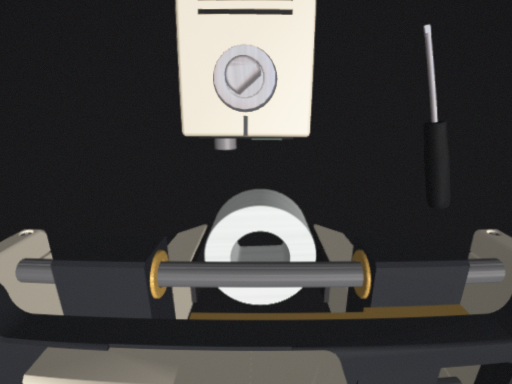

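```bash
python3 - <<'E'
from h import *
a=cv2.imread('pics/w4.png')
cv2.imwrite('pics/w4z.png',cv2.resize(a[35:155,165:325],None,fx=5,fy=5,interpolation=2))
cv2.imwrite('pics/w4c.png',cv2.resize(a[180:315,190:330],None,fx=4,fy=4,interpolation=2))
E
```

```text
(no output)
```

View pics/w4z.png

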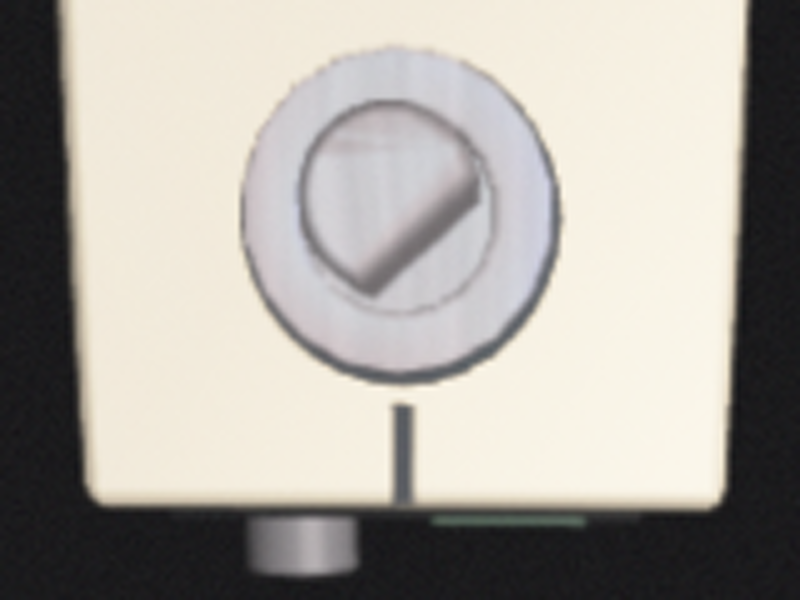

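View pics/w4c.png

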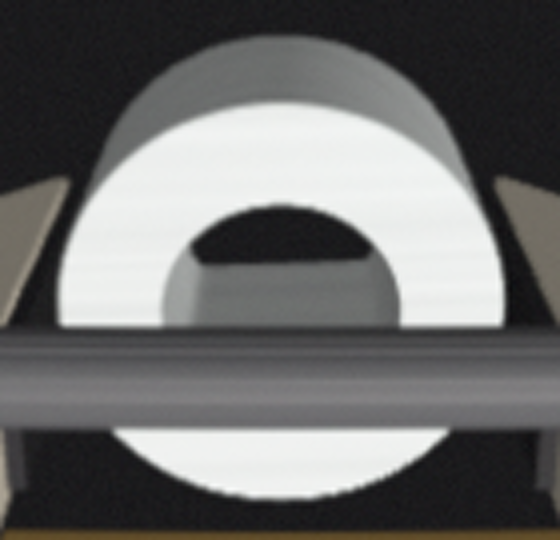

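```bash
cat > m.py <<'E'
from h import *
def fitc(W,r):
    f=least_squares(lambda v:np.hypot(*(W-v[:2]).T)-r,W.mean(0));return f.x,f.fun
E
python3 - <<'E'
from m import *
s=observe();p=get_image('wrist')  # arm static; same view
s['position'];print(s['position'])
Z=lambda q,z:np.array([atz(p,(a/5+165,b/5+35),z,s)[:2] for a,b in q])
print('ring',fitc(Z([(242,210),(558,210),(398,45),(400,372)],.078),.026))
print('shaft',fitc(Z([(300,195),(388,99),(330,122),(440,120),(312,245)],.097),.014))
ang=lambda W:np.degrees(np.arctan2(*(W[1]-W[0])[::-1]))
print('flat top',ang(Z([(362,275),(475,178)],.1)),'bot',ang(Z([(372,296),(478,205)],.078)))
print('front edge',ang(Z([(100,508),(715,510)],.06)),'ridge',ang(Z([(402,502),(402,405)],.06)),'rt edge',ang(Z([(725,480),(748,20)],.06)),'lt',ang(Z([(90,480),(62,20)],.06)))
print('edge corners',Z([(402,508)],.06))
C=lambda q,z:np.array([atz(p,(a/4+190,b/4+180),z,s)[:2] for a,b in q])
z=s['position'][2]
W=C([(282,102),(58,305),(505,305),(282,498),(112,430),(452,428)],z+.0012);c,f=fitc(W,.03);print(c,f)
M=R.from_rotvec(s['ee_rot']).as_matrix();print('collar in tool',M.T@(np.array([*c,z])-s['position']))
print('jaw',np.degrees(np.arctan2(M[1,2],M[0,2])),'toolx',np.degrees(np.arctan2(M[1,0],M[0,0])))
print('bore flat',ang(C([(200,263),(365,258)],z-.0308)))
E
```

```text
[ 0.45922567 -0.17585331  0.18991619]
ring (array([ 0.5600364 , -0.19413933]), array([ 2.67245300e-05,  2.22864332e-05, -3.85552700e-04, -3.84848746e-04]))
shaft (array([ 0.56005015, -0.19368906]), array([-0.00023681,  0.00019111,  0.00018128, -0.0004897 , -0.00017619]))
flat top -67.9422255960165 bot -67.83153368355154
front edge -107.19930480024722 ridge -17.671242712743013 rt edge -17.527166943648773 lt -16.929967028654506
edge corners [[ 0.51260133 -0.17849281]]
[ 0.45854234 -0.17631756] [-3.04053112e-04 -1.22594180e-04 -7.94216065e-05 -2.13073461e-04
 -5.39323240e-05 -1.05904916e-04]
collar in tool [ 5.19522934e-04 -2.78247302e-07  6.42301193e-04]
jaw -106.8405733195607 toolx 163.159426376358
bore flat -105.01554053366453
```

```bash
python3 - <<'E'
from h import *
s=observe();p=get_image('wrist');save(p,'w5');s2=observe()
print(s['clock'],s['position'],s['ee_rot'],s2['position'])
import pickle;pickle.dump((s,p),open('w5.pkl','wb'))
a=cv2.imread('pics/w5.png')
cv2.imwrite('pics/w5z.png',cv2.resize(a[35:155,165:325],None,fx=5,fy=5,interpolation=2))
E
```

```text
6.6 [ 0.45916088 -0.17604314  0.1898975 ] [-0.30561646 -2.06365239  2.06303827] [ 0.45911477 -0.17627538  0.18992419]
```

View pics/w5z.png

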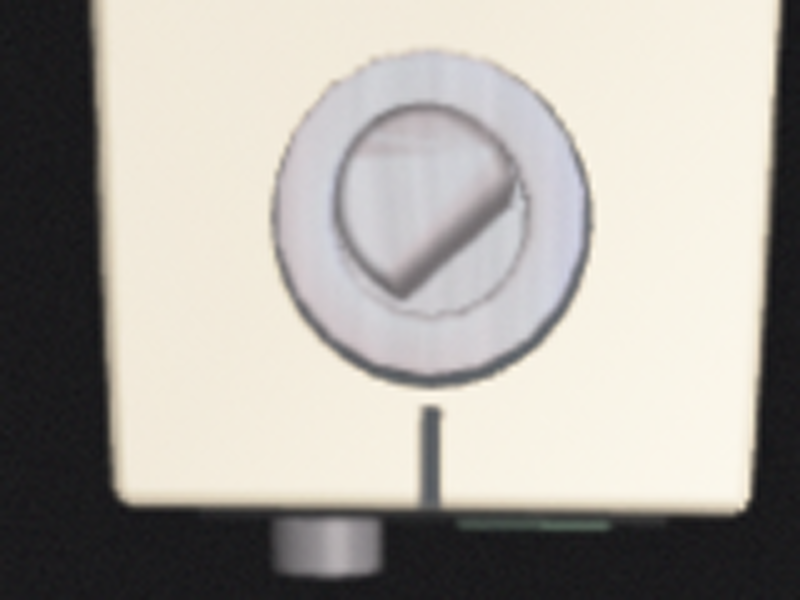

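```bash
python3 - <<'E'
from m import *
import pickle
s,p=pickle.load(open('w5.pkl','rb'))
Z=lambda q,z:np.array([atz(p,(a/5+165-.4,b/5+35-.4),z,s)[:2] for a,b in q])
print('ring',fitc(Z([(273,215),(590,215),(430,49),(430,375)],.078),.026))
print('shaft',fitc(Z([(335,195),(426,102),(360,125),(480,125),(345,245)],.097),.014))
ang=lambda W:np.degrees(np.arctan2(*(W[1]-W[0])[::-1]))
print('flat top',ang(Z([(390,278),(510,172)],.1)),'bot',ang(Z([(402,300),(516,205)],.078)))
print('front edge',ang(Z([(130,508),(740,513)],.06)),'ridge',ang(Z([(430,502),(431,408)],.06)),'rt edge',ang(Z([(752,480),(778,20)],.06)),'lt',ang(Z([(115,480),(94,20)],.06)))
# collar in hand: use contour automatically
g=p['color'].astype(int)
m=(g.min(2)>200)
for row in (195,200,205,215,225,235,245,255): 
    xs=np.where(m[row,195:330])[0]
    print(row,xs.min()+195 if len(xs) else None,xs.max()+195 if len(xs) else None)
for t in ('screw',): print(place_of(p,t))
E
```

```text
ring (array([ 0.55829826, -0.19894398]), array([ 1.08351388e-04,  9.96879084e-05, -4.60267865e-04, -4.59171037e-04]))
shaft (array([ 0.55862524, -0.19858283]), array([-3.87259327e-04, -4.62942137e-05,  4.20535402e-04, -4.10963725e-04,
       -1.67885115e-04]))
flat top -67.01003539794442 bot -68.511536854931
front edge -107.46289246971243 ridge -18.035467834972387 rt edge -17.692404502759945 lt -17.619538928720427
195 None None
200 None None
205 None None
215 228 292
225 217 303
235 210 310
245 206 313
255 205 315
[]
```

```bash
python3 - <<'E'
from h import *
togo([.559,-.1988,.155],-69.6)
E
```

```text
shift [-0.1021  0.0349 -0.0076] rot [ 1.000e-02 -3.729e+01 -0.000e+00]
```

Call:
arm_command(plan=[[[-0.021,0,-0.001],[0,-8,0]],[[-0.042,0,-0.003],[0,-16,0]],[[-0.063,0.01,-0.005],[0,-24,0]],[[-0.084,0.02,-0.006],[0,-32,0]],[[-0.102,0.033,-0.0076],[0,-37.3,0]]])

```text
clock: 7.2
position: [0.5601, -0.1998, 0.1568]
ee_rot: [-0.368, 2.024, -2.025]
force: [-0.1, 0.8, -1.7]
width: 0.655
```

Call:
arm_command(plan=[[[0,0,0],[0,0,0]],[[0,0,0],[0,0,0]],[[0,0,0],[0,0,0]]])

```text
clock: 7.5
position: [0.5581, -0.1995, 0.1573]
ee_rot: [-0.363, 2.029, -2.029]
force: [-0.3, 0.3, -1.5]
width: 0.651
```

```bash
python3 - <<'E'
from h import *
s=observe();print(s['clock'],s['position'],s['force'])
togo([.559,-.1988,.139],-69.6,s)
p=get_image('wrist');save(p,'w6')
q=get_image('scene');save(q,'s6')
for n,x in (('w6',p),):
  pass
a=cv2.imread('pics/s6.png');cv2.imwrite('pics/s6z.png',cv2.resize(a[180:300,120:270],None,fx=5,fy=5,interpolation=2))
E
```

```text
7.5 [ 0.55810617 -0.19945341  0.15733069] [-0.27115119  0.30997449 -1.54570291]
shift [-0.0011  0.0183 -0.0003] rot [-0.01 -0.15  0.01]
```

View pics/w6.png

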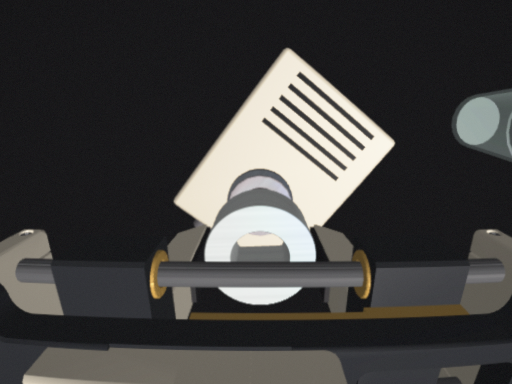

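View pics/s6z.png

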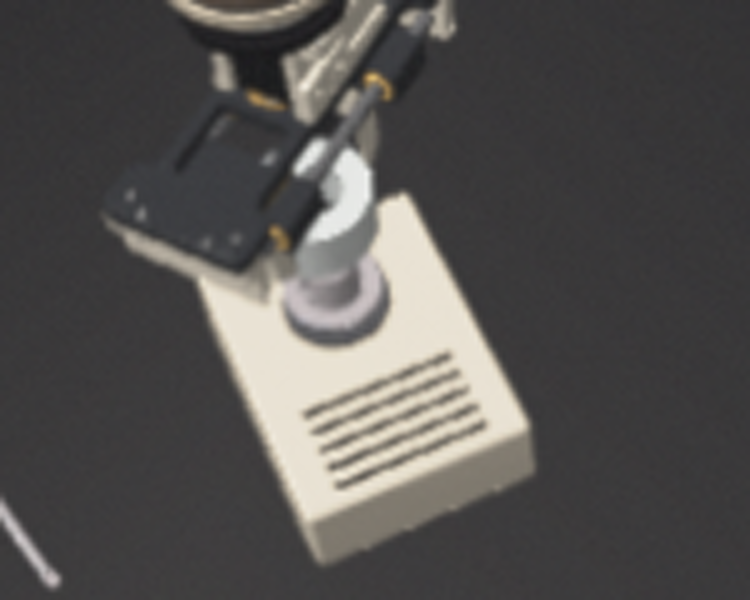

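Call:
arm_command(plan=[[[-0.001,0.01,0],[0,0,0]],[[-0.001,0.02,0],[0,0,0]],[[-0.001,0.023,0],[0,0,0]],[[-0.001,0.026,0],[0,0,0]],[[-0.001,0.028,0],[0,0,0]]])

```text
clock: 8.1
position: [0.5594, -0.1993, 0.1285]
ee_rot: [-0.364, 2.029, -2.028]
force: [0.4, 0.6, -0.8]
width: 0.651
```

Call:
arm_command(plan=[[[0,0.001,0],[0,0,0]],[[0,0.002,0],[0,0,0]]])

```text
clock: 8.3
position: [0.5597, -0.1994, 0.127]
ee_rot: [-0.363, 2.028, -2.028]
force: [0.0, 0.6, -1.9]
width: 0.656
```

```bash
python3 - <<'E'
from h import *
s=observe();print(s['clock'],s['position'],s['force'],s['ft_torque'])
togo([.559,-.1988,.131],-69.6,s)
E
```

```text
8.3 [ 0.559675   -0.19939426  0.12698118] [ 0.03890999  0.61819736 -1.91230791] [ 0.00751392  0.03648501 -0.00182492]
shift [ 0.0004 -0.004  -0.0008] rot [-0.01 -0.07 -0.01]
```

Call:
arm_command(plan=[[[0,0.002,0],[0,0,0]],[[0,0.004,0],[0,0,0]],[[0,0.006,0],[0,0,0]],[[0,0.007,0],[0,0,0]]])

```text
clock: 8.7
position: [0.5595, -0.1994, 0.1197]
ee_rot: [-0.364, 2.028, -2.028]
force: [-0.8, 0.0, -1.4]
width: 0.656
```

```bash
python3 - <<'E'
from h import *
s=observe();print(s['clock'],s['position'],s['force'],s['ft_torque'])
E
```

```text
8.7 [ 0.55946356 -0.19935854  0.11966374] [-0.77136934  0.01252819 -1.37563999] [ 0.00688316  0.0444853  -0.02025245]
```

Call:
arm_command(plan=[[[0,0.003,0],[0,0,0]],[[0,0.006,0],[0,0,0]],[[0,0.009,0],[0,0,0]],[[0,0.012,0],[0,0,0]],[[0,0.013,0],[0,0,0]]])

```text
clock: 9.2
position: [0.5596, -0.1994, 0.1068]
ee_rot: [-0.364, 2.028, -2.028]
force: [-1.2, 0.7, 2.9]
width: 0.652
```

```bash
python3 - <<'E'
from h import *
s=observe();print(s['clock'],s['position'],s['force'],s['ft_torque'])
p=get_image('wrist');save(p,'w7')
E
```

```text
9.2 [ 0.55958841 -0.19936352  0.10684422] [-1.19314823  0.71849345  2.85772631] [ 0.0284352   0.35577263 -0.03646224]
```

View pics/w7.png

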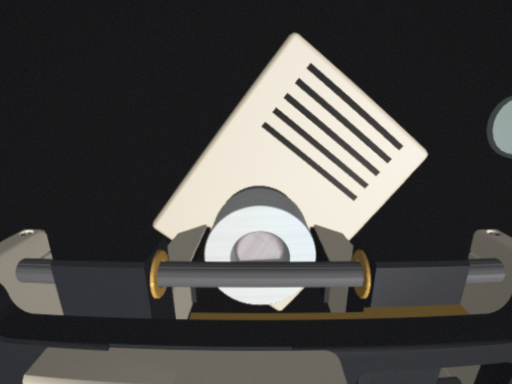

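Call:
arm_command(plan=[[[0,0,0],[0,0,0]],[[0,0.002,0],[0,0,0]],[[0,0.004,0],[0,0,0]],[[0,0.006,0],[0,0,0]],[[0,0.006,0],[0,0,0]]], squeeze=50)

```text
clock: 9.75
position: [0.5597, -0.1994, 0.101]
ee_rot: [-0.363, 2.028, -2.028]
force: [-1.5, -0.1, 6.8]
width: 0.651
```

```bash
python3 - <<'E'
from h import *
s=observe();print(s['clock'],s['position'],s['force'],s['ft_torque'])
E
```

```text
9.75 [ 0.55968233 -0.19943198  0.10098647] [-1.51389904 -0.12914923  6.79485567] [0.13847159 0.5045021  0.02577792]
```

Call:
arm_command(plan=[[[0,0.001,0],[0,0,0]],[[0,0.002,0],[0,0,0]],[[0,0.003,0],[0,0,0]]])

```text
clock: 10.05
position: [0.56, -0.1994, 0.1005]
ee_rot: [-0.362, 2.027, -2.029]
force: [-12.6, 2.9, 38.6]
width: 0.649
```

```bash
python3 - <<'E'
from h import *
s=observe();print(s['clock'],s['position'],s['force'],s['ft_torque'])
E
```

```text
10.05 [ 0.5600376  -0.19935003  0.10045634] [-12.60735915   2.85666459  38.57771359] [0.9039388  2.88467269 0.01665185]
```

Call:
arm_command(plan=[[[0,-0.001,0],[0,0,0]],[[0,-0.001,0],[0,5,0]],[[0,-0.001,0],[0,10,0]],[[0,-0.001,0],[0,15,0]],[[0,-0.001,0],[0,20,0]]])

```text
clock: 10.55
position: [0.5587, -0.2004, 0.1006]
ee_rot: [-0.003, 2.219, -2.223]
force: [-11.8, 0.0, 24.6]
width: 0.65
```

```bash
python3 - <<'E'
from h import *
s=observe();print(s['clock'],s['position'],s['force'],s['ft_torque'],s['width'])
M=R.from_rotvec(s['ee_rot']).as_matrix();print('toolx',np.degrees(np.arctan2(M[1,0],M[0,0]))%360)
p=get_image('wrist');save(p,'w8')
E
```

```text
10.55 [ 0.55874384 -0.20041094  0.10063827] [-1.18356756e+01  7.37893555e-03  2.45618337e+01] [0.1045145  2.47355722 0.48904415] 0.6504969941380518
toolx 180.11088369593563
```

View pics/w8.png

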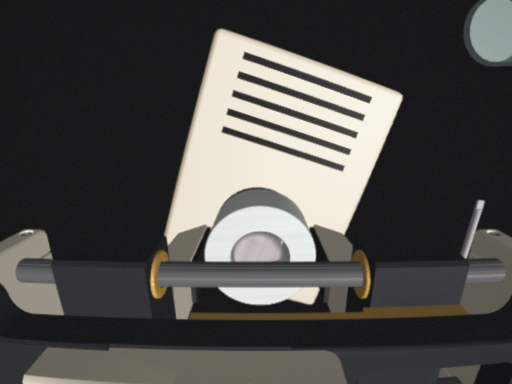

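Call:
arm_command(plan=[[[0,0,0],[0,4,0]],[[0,0,0],[0,8,0]],[[0,0,0],[0,12,0]],[[0,0,0],[0,16,0]],[[0,0,0],[0,19,0]]])

```text
clock: 11.1
position: [0.5582, -0.1998, 0.1006]
ee_rot: [-0.337, -2.042, 2.044]
force: [-12.9, 0.8, 27.7]
width: 0.649
```

```bash
python3 - <<'E'
from h import *
s=observe();print(s['clock'],s['position'],s['force'],s['ft_torque'],s['width'])
M=R.from_rotvec(s['ee_rot']).as_matrix();print('toolx',np.degrees(np.arctan2(M[1,0],M[0,0]))%360)
p=get_image('wrist');save(p,'w9')
print(place_of(p,'screw'),place_of(p,'collar'))
p=get_image('top');save(p,'t9')
E
```

```text
11.1 [ 0.55823581 -0.19980419  0.10059817] [-12.88353881   0.7947504   27.65614722] [0.45109035 2.82952965 0.4508255 ] 0.6487472192612387
toolx 161.1838402243206
[{'point': [263.6, 296.6], 'confidence': 0.67}] [{'point': [260.5, 235.0], 'confidence': 0.91}]
```

View pics/w9.png

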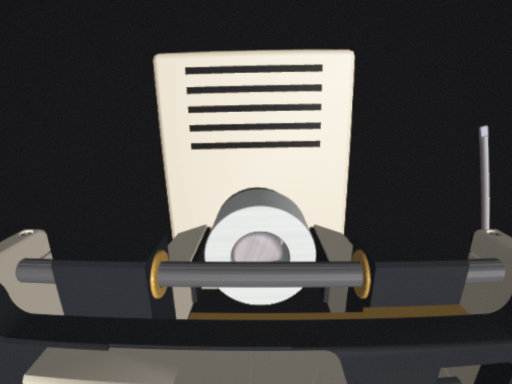

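Call:
arm_command(plan=[[[0,0,0],[0,1.5,0]],[[0,0,0],[0,3,0]],[[0,0,0],[0,3,0]]])

```text
clock: 11.6
position: [0.5582, -0.1997, 0.1006]
ee_rot: [-0.384, -2.012, 2.015]
force: [-13.2, 2.6, 26.9]
width: 0.651
```

```bash
python3 - <<'E'
from h import *
s=observe();print(s['clock'],s['position'],s['force'],s['ft_torque'],s['width'])
M=R.from_rotvec(s['ee_rot']).as_matrix();print('toolx',np.degrees(np.arctan2(M[1,0],M[0,0]))%360)
E
```

```text
11.6 [ 0.55819401 -0.19968627  0.1006038 ] [-13.2311946    2.62319381  26.9439663 ] [0.49956729 2.85916843 0.25241705] 0.6508924565498964
toolx 158.28619277538527
```

Call:
arm_command(plan=[[[0,0,0],[0,1,0]],[[0,0,0],[0,2,0]],[[0,0,0],[0,2.5,0]]])

```text
clock: 11.9
position: [0.5582, -0.1996, 0.1006]
ee_rot: [-0.424, -1.987, 1.989]
force: [-14.3, 1.9, 28.1]
width: 0.656
```

```bash
python3 - <<'E'
from h import *
s=observe();print(s['clock'],s['position'],s['force'],s['ft_torque'],s['width'])
M=R.from_rotvec(s['ee_rot']).as_matrix();print('toolx',np.degrees(np.arctan2(M[1,0],M[0,0]))%360)
E
```

```text
11.9 [ 0.55815729 -0.19957672  0.10058733] [-14.32660988   1.94481388  28.06440984] [0.58302917 2.88505047 0.4984358 ] 0.6555812199073244
toolx 155.81416253290598
```

Call:
arm_command(plan=[[[0,0,0],[0,1,0]],[[0,0,0],[0,2,0]]])

```text
clock: 12.1
position: [0.5581, -0.1996, 0.1006]
ee_rot: [-0.456, -1.966, 1.968]
force: [-13.9, 1.8, 28.1]
width: 0.65
```

```bash
python3 - <<'E'
from h import *
s=observe();print(s['clock'],s['position'],s['force'],s['ft_torque'],s['width'])
M=R.from_rotvec(s['ee_rot']).as_matrix();print('toolx',np.degrees(np.arctan2(M[1,0],M[0,0]))%360)
p=get_image('wrist');save(p,'w10');a=cv2.imread('pics/w10.png');cv2.imwrite('pics/w10z.png',cv2.resize(a[180:315,190:330],None,fx=4,fy=4,interpolation=2))
E
```

```text
12.1 [ 0.55812688 -0.19955022  0.100624  ] [-13.88395231   1.76260731  28.06460018] [0.67006598 2.95246811 0.51448758] 0.6497872367966203
toolx 153.81227271610817
```

View pics/w10z.png

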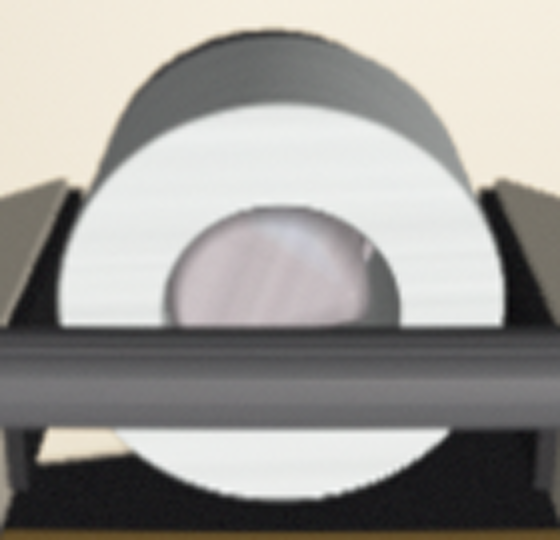

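```bash
python3 - <<'E'
from h import *
s=observe()
for n in ('wrist','top','scene'):
  p=get_image(n);save(p,n+'11')
  for t in ('screw','collar'):
    for r in place_of(p,t)[:4]: print(n,t,np.round(r['point'],1),round(r['confidence'],2),atz(p,r['point'],.083 if t=='screw' else .07,s).round(4))
p=get_image('scene')
a=p['color'][180:300,120:270,::-1];cv2.imwrite('pics/s11z.png',cv2.resize(a,None,fx=5,fy=5,interpolation=2))
E
```

```text
wrist screw [264.2 298.2] 0.86 [ 0.5207 -0.1848  0.083 ]
wrist collar [258.8 231.7] 0.64 [ 0.5588 -0.1998  0.07  ]
top screw [227.1 237. ] 0.63 [0.3819 0.1371 0.083 ]
top screw [190.1 225.9] 0.63 [0.4188 0.2571 0.083 ]
top screw [329.7 190.4] 0.41 [ 0.5273 -0.1965  0.083 ]
top collar [227.6 226.3] 0.76 [0.416  0.1363 0.07  ]
top collar [199.6 220.9] 0.66 [0.4345 0.228  0.07  ]
top collar [330.8 180.2] 0.46 [ 0.5613 -0.2028  0.07  ]
scene screw [234.5 147.4] 0.75 [0.4217 0.0987 0.083 ]
scene screw [273.1 132.9] 0.7 [0.4584 0.224  0.083 ]
scene screw [182.7 221.2] 0.66 [ 0.5223 -0.1766  0.083 ]
scene screw [111.2 273.4] 0.48 [ 0.5212 -0.3987  0.083 ]
scene collar [242.9 159.7] 0.59 [0.4658 0.0905 0.07  ]
scene collar [272.4 146.5] 0.59 [0.4885 0.1903 0.07  ]
```

View pics/s11z.png

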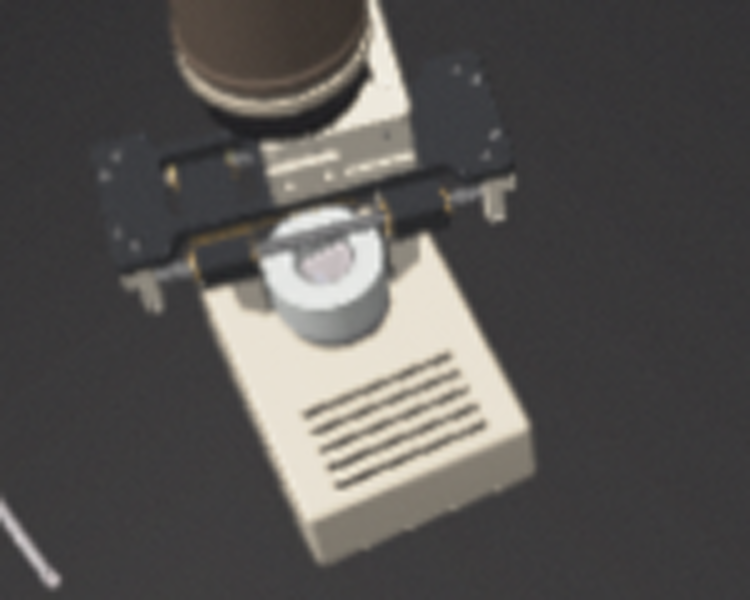

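View pics/wrist11.png

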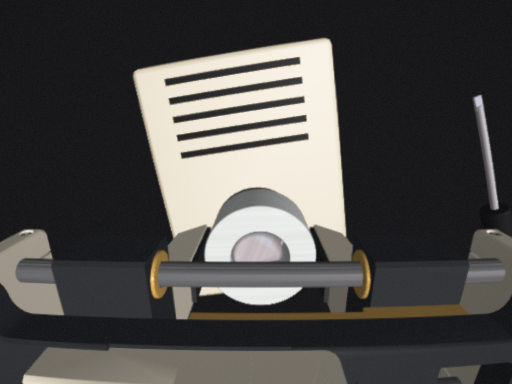

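Call:
arm_command(plan=[[[0,0,0],[0,1,0]],[[0,0,0],[0,2,0]]])

```text
clock: 12.85
position: [0.5581, -0.1995, 0.1006]
ee_rot: [-0.487, -1.945, 1.946]
force: [-14.7, 2.8, 27.6]
width: 0.655
```

```bash
python3 - <<'E'
from h import *
s=observe();print(s['clock'],s['position'],s['force'],s['ft_torque'],s['width'])
M=R.from_rotvec(s['ee_rot']).as_matrix();print('toolx',np.degrees(np.arctan2(M[1,0],M[0,0]))%360)
p=get_image('wrist')
for t in ('screw','collar'):
    for r in place_of(p,t)[:1]: print(t,np.round(r['point'],1),atz(p,r['point'],.083 if t=='screw' else .07,s).round(4))
E
```

```text
12.85 [ 0.5581012  -0.19945387  0.10061491] [-14.6670328    2.79175031  27.56723478] [0.7068952  2.94352499 0.42144553] 0.6545593098268095
toolx 151.81517499866945
screw [264.2 299.9] [ 0.52   -0.1829  0.083 ]
collar [260.4 233.9] [ 0.5569 -0.2     0.07  ]
```

Call:
arm_command(plan=[[[0.0008,0,0],[0,0,0]],[[0.0008,0,0],[0,1,0]],[[0.0008,0,0],[0,2,0]]])

```text
clock: 13.3
position: [0.558, -0.1993, 0.1006]
ee_rot: [-0.518, -1.924, 1.926]
force: [-10.3, 2.4, 26.0]
width: 0.648
```

```bash
python3 - <<'E'
from h import *
s=observe();print(s['clock'],s['position'],s['force'],s['ft_torque'],s['width'])
M=R.from_rotvec(s['ee_rot']).as_matrix();print('toolx',np.degrees(np.arctan2(M[1,0],M[0,0]))%360)
p=get_image('wrist');save(p,'w12');a=cv2.imread('pics/w12.png');cv2.imwrite('pics/w12z.png',cv2.resize(a[180:315,190:330],None,fx=4,fy=4,interpolation=2))
for t in ('screw','collar'):
    for r in place_of(p,t)[:1]: print(t,np.round(r['point'],1),atz(p,r['point'],.083 if t=='screw' else .07,s).round(4))
E
```

```text
13.3 [ 0.55798605 -0.19926435  0.1006148 ] [-10.3251633    2.37709921  26.00051594] [0.50997667 2.48586546 0.47115294] 0.6475832936279349
toolx 149.81849235662813
screw [262.5 301.4] [ 0.5201 -0.18    0.083 ]
collar [257.3 233.3] [ 0.5581 -0.1983  0.07  ]
```

View pics/w12z.png

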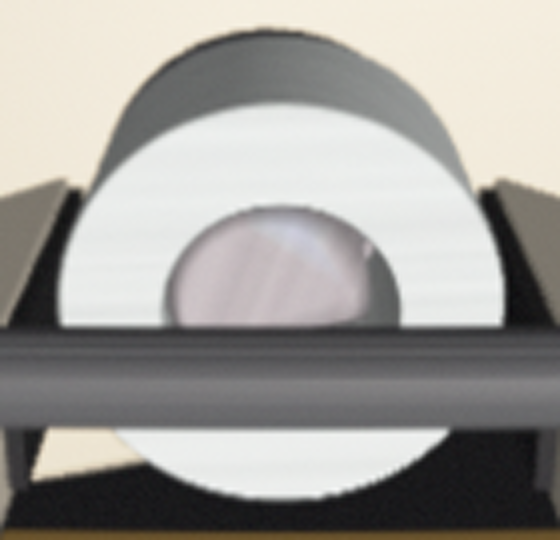

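```bash
python3 - <<'E'
import cv2,numpy as np
o=[]
for n in ('w7','w8','w9','w12'):
    a=cv2.imread(f'pics/{n}.png')[228:266,226:296]
    a=cv2.resize(a,None,fx=5.5,fy=5.5,interpolation=2)
    a=np.clip((a.astype(float)-60)*1.4,0,255).astype(np.uint8)
    cv2.putText(a,n,(5,20),0,.6,(0,0,255),1);o.append(a)
cv2.imwrite('pics/cmp.png',np.vstack([np.hstack(o[:2]),np.hstack(o[2:])]))
t=cv2.imread('pics/top11.png')[160:215,300:365];cv2.imwrite('pics/t11z.png',cv2.resize(t,None,fx=10,fy=10,interpolation=2))
E
```

```text
(no output)
```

View pics/cmp.png

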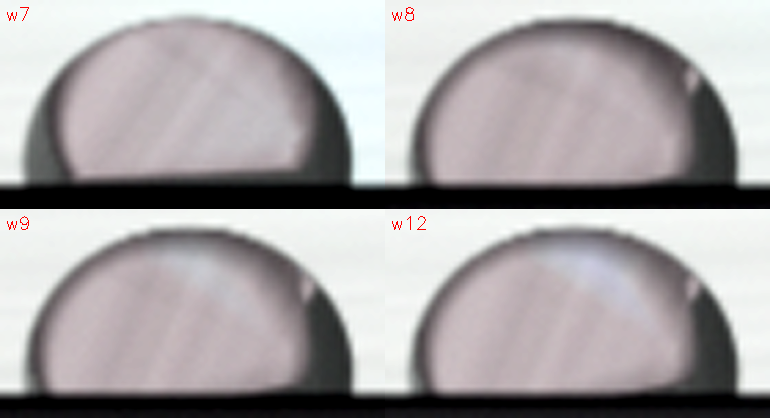

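View pics/t11z.png

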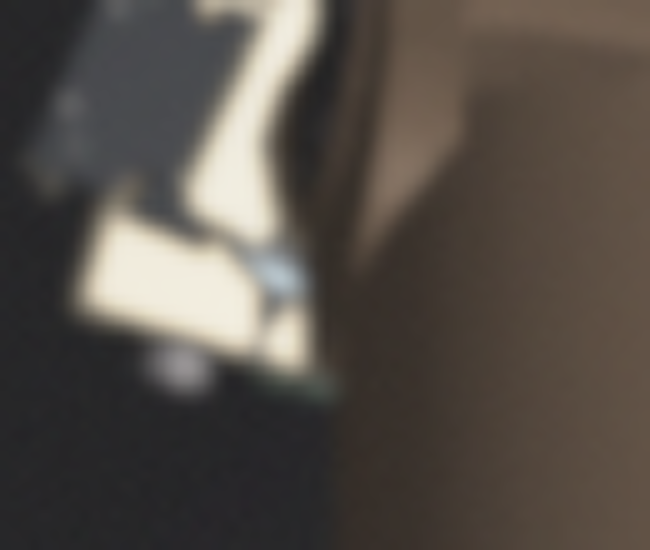

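```bash
python3 - <<'E'
from h import *
import cv2
s=observe();p=get_image('wrist');save(p,'w13')
M=R.from_rotvec(s['ee_rot']).as_matrix();tx=np.arctan2(M[1,0],M[0,0]);print(s['clock'],np.degrees(tx)%360,s['ft_torque'][2])
a=p['color'][:,:,::-1][222:270,220:300];f=9
a=cv2.resize(a,None,fx=f,fy=f,interpolation=2);a=np.clip((a.astype(float)-40)*1.3,0,255).astype(np.uint8)
b=a.copy()
def dr(im,pts,col):
    q=proj(p,pts,s);q=((q-[220,222]+.5)*f).astype(np.int32);cv2.polylines(im,[q],True,col,1)
def D(c,r,d,nrm,z):
    h=np.arccos(d/r);t=np.linspace(nrm+h,nrm+2*np.pi-h,80);return np.c_[c[0]+r*np.cos(t),c[1]+r*np.sin(t),np.full(80,z)]
tc=s['position'][:2]
dr(a,D(tc,.0158,.0083,tx+np.radians(2),.102),(0,0,255))
for lag,col in ((6,(0,255,0)),(12,(255,0,0)),(0,(0,200,200))):
    dr(a,D(np.array([.5583,-.1987]),.0115,.0045,tx+np.radians(2+lag),.1),col)
    dr(a,D(np.array([.5583,-.1987]),.014,.007,tx+np.radians(2+lag),.097),col)
cv2.imwrite('pics/ov.png',a);cv2.imwrite('pics/ov0.png',b)
E
```

```text
13.45 149.83034394547067 0.26672985311395747
```

View pics/ov.png

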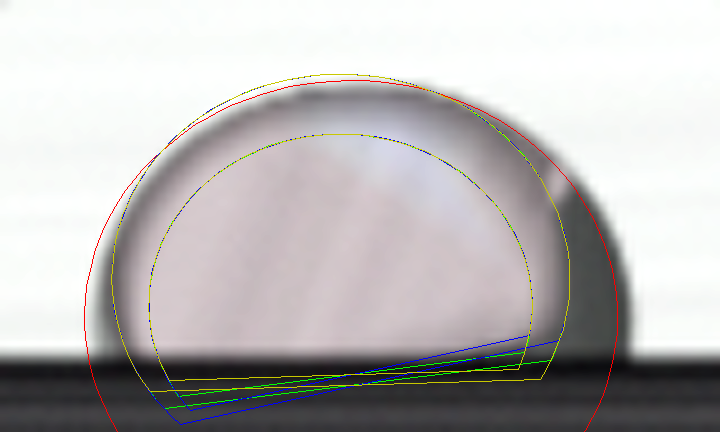

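View pics/ov0.png

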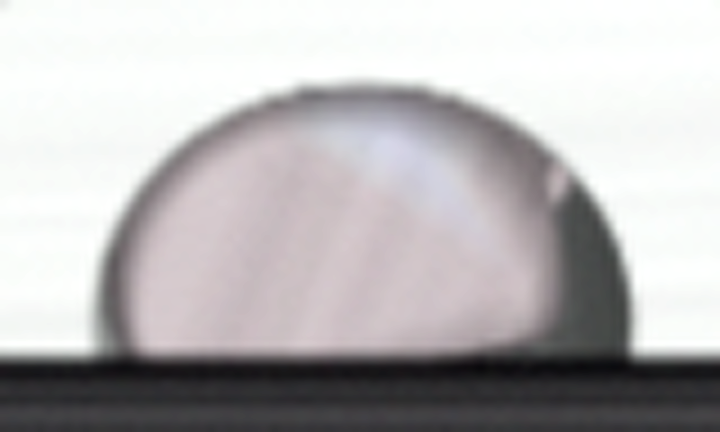

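Call:
arm_command(plan=[[[0,0,0],[0,1,0]],[[0,0,0],[0,2,0]],[[0,0,0],[0,3,0]]])

```text
clock: 13.8
position: [0.5578, -0.199, 0.1006]
ee_rot: [-0.562, -1.891, 1.893]
force: [-13.1, 2.3, 27.0]
width: 0.651
```

```bash
cat > st.py <<'E'
from h import *
s=observe();print(s['clock'],s['position'],s['force'],s['ft_torque'],s['width'])
M=R.from_rotvec(s['ee_rot']).as_matrix();print('toolx',np.degrees(np.arctan2(M[1,0],M[0,0]))%360)
E
python3 st.py
```

```text
13.8 [ 0.5578258  -0.19899364  0.10059009] [-13.06117864   2.34937445  26.99320609] [0.7110735  2.65006632 0.48957424] 0.6509418147097626
toolx 146.83140269286108
```

Call:
arm_command(plan=[[[0,0,0],[0,1,0]],[[0,0,0],[0,2,0]],[[0,0,0],[0,3,0]]])

```text
clock: 14.1
position: [0.5576, -0.1984, 0.1006]
ee_rot: [-0.605, -1.859, 1.86]
force: [-13.9, 4.1, 28.0]
width: 0.653
```

```bash
python3 st.py; python3 - <<'E'
from h import *
p=get_image('wrist');save(p,'w14')
o=[]
for n in ('w13','w14'):
    a=cv2.imread(f'pics/{n}.png')[222:270,220:300];o.append(cv2.resize(a,None,fx=5,fy=5,interpolation=2))
cv2.imwrite('pics/cmp2.png',np.hstack(o))
E
```

```text
14.1 [ 0.55761288 -0.19842929  0.10058185] [-13.92606585   4.11482455  28.02022133] [0.98712286 2.91004065 0.62665627] 0.652965543679499
toolx 143.86327818549537
```

View pics/cmp2.png

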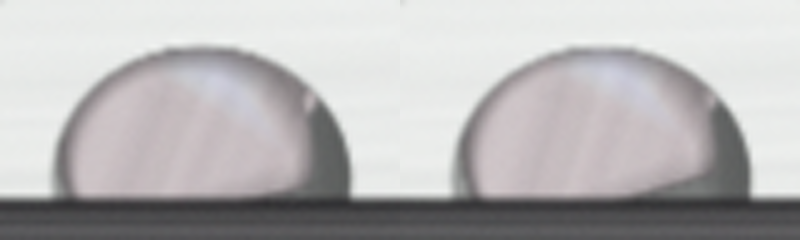

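```bash
python3 - <<'E'
from h import *
s=observe()
p=get_image('top');save(p,'t15')
f=12;x0,y0=312,170
a=p['color'][:,:,::-1][y0:y0+45,x0:x0+35];a=cv2.resize(a,None,fx=f,fy=f,interpolation=2)
b=a.copy()
c=np.array([.5583,-.1989])
for d,col in ((146,(0,0,255)),(152,(0,255,0)),(157,(255,0,0)),(162.4,(0,255,255))):
    t=np.radians(d);q=proj(p,np.array([[c[0]+r*np.cos(t),c[1]+r*np.sin(t),.083] for r in (.03,.039)]))
    q=((q-[x0,y0]+.5)*f).astype(np.int32);cv2.line(b,tuple(map(int,q[0])),tuple(map(int,q[1])),col,1)
t=np.linspace(0,6.28,50);q=proj(p,np.c_[c[0]+.03*np.cos(t),c[1]+.03*np.sin(t),np.full(50,.102)]);q=((q-[x0,y0]+.5)*f).astype(np.int32);cv2.polylines(b,[q],True,(255,0,255),1)
cv2.imwrite('pics/t15z.png',np.clip(np.hstack([a,b]).astype(float)*1.2,0,255).astype(np.uint8))
p=get_image('scene');save(p,'s15')
E
```

```text
(no output)
```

View pics/t15z.png

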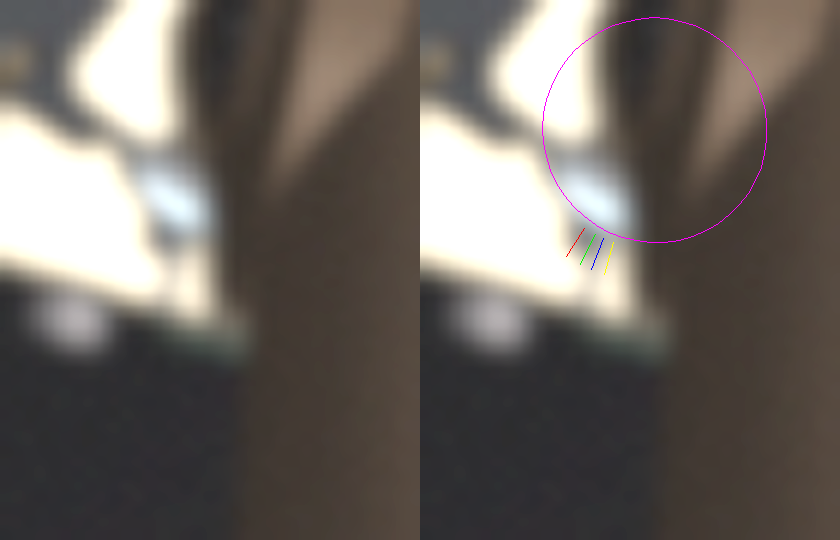

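```bash
python3 - <<'E'
from h import *
p=get_image('top');c=np.array([.5583,-.1989]);f=12;x0,y0=312,170
t=np.radians(162.4);q=proj(p,np.array([[c[0]+r*np.cos(t),c[1]+r*np.sin(t),.061] for r in (.034,.049)]));print('ridge',((q-[x0,y0]+.5)*f))
for d in (140,146,152,157,162.4): 
    t=np.radians(d);print(d,((proj(p,np.array([[c[0]+.035*np.cos(t),c[1]+.035*np.sin(t),.088]]))-[x0,y0]+.5)*f))
o=[]
for n in ('top0','t9','top11','t15'):
    a=cv2.imread(f'pics/{n}.png')[y0+8:y0+32,x0:x0+24];o.append(np.clip(cv2.resize(a,None,fx=8,fy=8,interpolation=2)*1.2,0,255).astype(np.uint8))
cv2.imwrite('pics/tcmp.png',np.hstack(o))
E
```

```text
ridge [[178.26364778 260.85793504]
 [163.00016346 313.30713848]]
140 [[146.39008409 235.17915233]]
146 [[157.44341728 243.20950799]]
152 [[169.263214   250.04567287]]
157 [[179.60483519 254.7753942 ]]
162.4 [[191.17887157 258.8512664 ]]
```

View pics/tcmp.png

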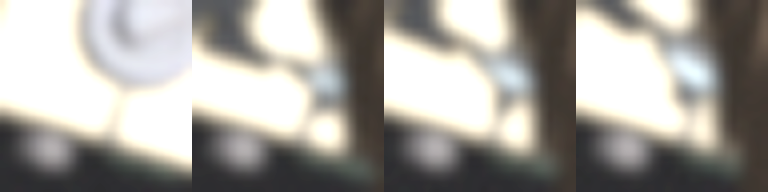

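Call:
arm_command(plan=[[[0,0,0],[0,-3,0]],[[0,0,0],[0,-6,0]],[[0,0,0],[0,-9,0]],[[0,0,0],[0,-9,0]],[[0,0,0],[0,-9,0]]])

```text
clock: 14.8
position: [0.5591, -0.1986, 0.1007]
ee_rot: [-0.473, -1.958, 1.958]
force: [-7.6, 2.9, 22.4]
width: 0.652
```

```bash
python3 st.py; python3 - <<'E'
from h import *
p=get_image('wrist');save(p,'w16');q=get_image('top');save(q,'t16')
o=[]
for n in ('w14','w16'):
    a=cv2.imread(f'pics/{n}.png')[222:270,220:300];o.append(cv2.resize(a,None,fx=5,fy=5,interpolation=2))
t=np.hstack([np.clip(cv2.resize(cv2.imread(f'pics/{n}.png')[178:202,312:337],None,fx=16,fy=16,interpolation=2)*1.2,0,255).astype(np.uint8) for n in ('t15','t16')])
cv2.imwrite('pics/cmp3.png',np.vstack([np.hstack(o),t[:340]]))
E
```

```text
14.8 [ 0.55910047 -0.19864253  0.10065077] [-7.63833641  2.91505677 22.44602817] [0.68255986 1.68563783 0.2670461 ] 0.6523462573724382
toolx 152.87861497824053
```

View pics/cmp3.png

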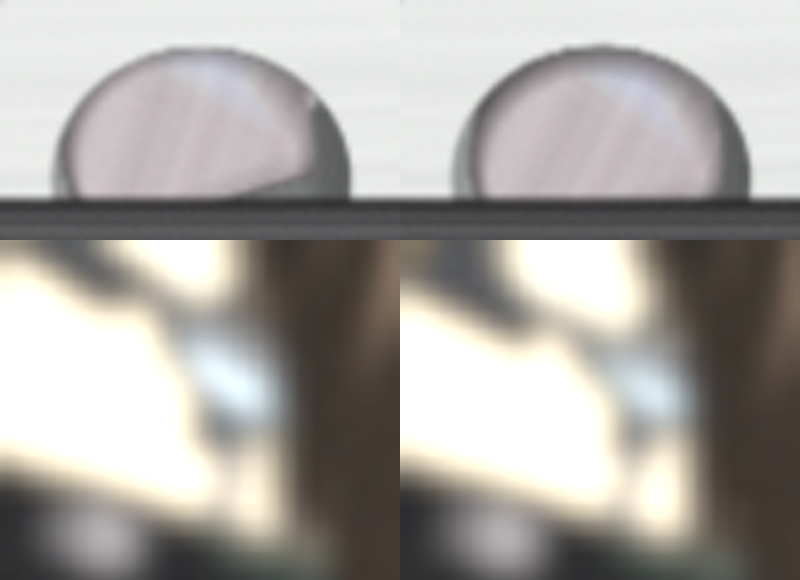

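Call:
arm_command(plan=[[[0,0,0],[0,0,0]],[[0,0,0],[0,0,0]],[[0,0,0],[0,0,0]]])

```text
clock: 15.2
position: [0.5591, -0.1986, 0.1006]
ee_rot: [-0.473, -1.958, 1.958]
force: [-7.6, 2.7, 22.1]
width: 0.654
```

```bash
python3 st.py; python3 -c "
from h import *
s=observe();M=R.from_rotvec(s['ee_rot']).as_matrix();print('tilt',np.arccos(-M[2,1]),s['dq'].round(3))
print(sign_off())"
```

```text
15.2 [ 0.55908358 -0.19862158  0.10061549] [-7.56663919  2.7090103  22.06721258] [0.65979728 1.77657495 0.26629188] 0.653759217276696
toolx 152.8753057061465
tilt 0.0009541811670802273 [-0.    -0.     0.    -0.001  0.001 -0.001 -0.001]
the job is handed in; nothing more can be done
None
```

The collar is on the shaft, pressed fully home, and I handed the job in at about 15.2 s with the fingers still holding it.

- **Fit:** I gripped the white collar and lined it up with the shaft's flat from the wrist picture. It dropped straight on without needing a search.
- **Turning:** I pushed it down to the hard stop and turned it clockwise until the shaft met its stop. At the stop the torque rose and the shaft end turned relative to the collar in the wrist view. I then backed the collar off 9° inside its play so the screw faced the front; the shaft appeared to stay at its stop.
- **Last checks:**
  - The arm was at rest and pressing down with about 22 N, and the tool was tilted less than 0.001 rad.
  - The tool height matched the height where the collar bottomed out, and the grip was set to 50 N on the 60 mm collar.
  - I took no picture to check the bystanders at the end. The path was kept clear of them and I felt no unexpected contact.
- **Uncertain:**
  - **Screw direction:** At the end only the blurred top view showed the screw. I put it about 3 to 4° off the front line. The collar seems to have slipped about 5 to 8° in the fingers at the stop. If it did not slip, the screw is about 8° off, still inside the limit.
  - **Wrist screw points:** The network still reported the screw in wrist pictures where it was hidden, so I ignored those points.
  - **Play:** It seemed larger than the stated 0.1 rad.
  - **Side force:** About 8 N remained on the tool at hand-in.

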